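Flip the status paddle at the tall jar's station

ROBOT

A 6-joint arm with a two-finger parallel gripper is mounted at the origin on the work surface. World frame = base frame: x ahead of the robot, y to its left, z up, the work surface at z = 0. Lengths are in m, angles in rad, forces in N, time in s.
With the tool pointing down it reaches from about 0.3 to 0.825 m from the base axis. Payload 5.4 kg.
Tool frame: the origin (TCP) lies at the very end of the fingers, on their centre line; the grasp point (between the pads) lies 19 mm behind it; z points along the fingers, x is the direction in which the jaws open and shut, and the axes are right-handed (so a half turn about z gives the same grasp; the last joint's range is limited). The gripper opens to 92 mm and grips with 3 to 60 N. Pads are 20 mm wide; open, the fingers measure 128 mm over their backs; the gripper's body (75 mm by 189 mm) begins 69 mm behind the grasp point.
Start: joints at [-0.21, 0.158, 1.597, -0, 1.386, -0.21], TCP at [0.575, -0, 0.215] pointing down, gripper open.
Joint ranges: [-2.91, 2.91], [-0.94, 2.29], [0.18, 2.7], [-1.29, 4.43], [0.17, 2.64], [-3, 3]. Speed limits (rad/s): [2.57, 2.57, 3.14, 3.14, 3.14, 3.14].

INTERFACE

Orientations are given as a rotation vector (axis times angle).
In Python, from workcell import bot gives the robot as it stands. Calls block until the motion is done:
- bot.goto(position, orientation): joint-space move of the TCP to a pose.
- bot.line_to(position, rot=None, max_speed=0.15): straight line of the TCP; rot=None keeps the orientation; max_speed is the mean speed in m/s.
- bot.set_joints(angles): joint-space move.
- bot.set_gripper(opening, newtons=None): opening from 0.0 (shut) to 1.0 (fully open); newtons is the grip in N (None keeps the last); returns when the fingers have stopped.
- bot.hold(seconds).
- bot.inverse_kinematics(position, orientation): joint angles nearest the present ones, or None.
- bot.read_camera(name): name is "scene" or "side" or "wrist"; returns a dict with "pixels" (400x640x3 uint8, blue, green, red), "fx", "fy", "cx", "cy" (pixels), "R" (3x3) and "t" (3): a world point X has camera coordinates R X + t. Camera axes: x right, y down, z forward; pixel columns grow to the right and rows downward; lengths in m; the calibration is good to about 2 mm. A picture is of the moment at which its call begins. There is no depth.
A pose or a line that the arm cannot do raises bot.MotionError and nothing moves.
- bot.job_done(): hands the job in, once; it reports no verdict.
Readings, each from a call of its own:
- bot.current_clock(): time.
- bot.current_joints(): joint angles.
- bot.current_joint_vel(): joint speeds.
- bot.current_effort(): joint torques, N m.
- bot.current_ee_pos(): TCP position.
- bot.current_tool_rot(): TCP orientation.
- bot.current_contact_force(): force on the tool from outside, world axes, zero at the start.
- bot.current_ft_torque(): the same for the moment, N m.
- bot.current_opening(): opening from 0.0 (shut) to 1.0 (fully open).
Only numpy, scipy, OpenCV 4.12 (cv2) and the standard library are available. Lean on these libraries where they do the work, as an engineer would, in place of code of your own. Each camera call takes 0.05 s, during which the arm holds its last target. There are 200 camera calls.

TASK

Three jar stations stand on the clean bench, each with a hinged status paddle beside its jar. At the station that holds the tall jar, push the paddle up from under its free end with the fingertips, swing it right over its pivot, and press it down flat on the other side, so that its ring face shows on top. Only push it, never pinch it; leave the jars, the other two paddles and everything else on the bench as they are.

Things in the scene. Friction and masses are not known exactly. Their poses are not given: they have to be found in the camera images.
- station_a: Fixed station holding the TALL jar (95 mm); origin on the bench under the axle. White base plate 12 mm thick over x -35..95, y -45..140 mm; cheeks 8 mm thick at y = +-38 mm, tops 78 mm high; rests for the paddle (8 x 50 mm, tops 67 mm high) at x = -26 and 50 mm. Past x = -35 mm the paddle overhangs free bench. The jar stands at x 30, y 95 mm.
- pivot_a (a point): Middle of the paddle's hinge axle, 70 mm above the bench. Axes are the station's: z up, y along the level axle and towards the jar (roughly towards the robot), x from the side where the paddle lies at joint 0 to the side where it lies at joint pi.
- paddle_a (a joint): Paddle to be flipped (starts 0 to 0.25). Angle in rad: 0 = lying flat and level on the station's -x side with its bar face up, pi/2 = upright, pi = lying flat on its +x side with its ring face up. Stops at 0 and pi. Stiff hinge (0.04 N m friction): it stays where it is left, about 1 N at the free end moves it.
- tip_a (a point): Middle of the free end of paddle a, on the end edge, 80 mm from the axle; 6 mm thick there. The paddle is white, 60 mm wide from 4 to 64 mm from the axle, then a tongue 34 mm wide out to 80 mm.
- jar_a: Loose lidded jar at station a, 95 mm tall, 56 mm across; origin at the centre of its underside, 12 mm above the bench.
- station_b: Fixed station holding a short jar (40 mm); origin on the bench under the axle. White base plate 12 mm thick over x -35..95, y -45..140 mm; cheeks 8 mm thick at y = +-38 mm, tops 78 mm high; rests for the paddle (8 x 50 mm, tops 67 mm high) at x = -26 and 50 mm. Past x = -35 mm the paddle overhangs free bench. The jar stands at x 30, y 95 mm.
- pivot_b (a point): Middle of the paddle's hinge axle, 70 mm above the bench. Axes are the station's: z up, y along the level axle and towards the jar (roughly towards the robot), x from the side where the paddle lies at joint 0 to the side where it lies at joint pi.
- paddle_b (a joint): Paddle to be left alone (starts on its joint-0 side). Angle in rad: 0 = lying flat and level on the station's -x side with its bar face up, pi/2 = upright, pi = lying flat on its +x side with its ring face up. Stops at 0 and pi. Stiff hinge (0.04 N m friction): it stays where it is left, about 1 N at the free end moves it.
- tip_b (a point): Middle of the free end of paddle b, on the end edge, 80 mm from the axle; 6 mm thick there. The paddle is white, 60 mm wide from 4 to 64 mm from the axle, then a tongue 34 mm wide out to 80 mm.
- jar_b: Loose lidded jar at station b, 40 mm tall, 56 mm across; origin at the centre of its underside, 12 mm above the bench.
- station_c: Fixed station holding a short jar (40 mm); origin on the bench under the axle. White base plate 12 mm thick over x -35..95, y -45..140 mm; cheeks 8 mm thick at y = +-38 mm, tops 78 mm high; rests for the paddle (8 x 50 mm, tops 67 mm high) at x = -26 and 50 mm. Past x = -35 mm the paddle overhangs free bench. The jar stands at x 30, y 95 mm.
- pivot_c (a point): Middle of the paddle's hinge axle, 70 mm above the bench. Axes are the station's: z up, y along the level axle and towards the jar (roughly towards the robot), x from the side where the paddle lies at joint 0 to the side where it lies at joint pi.
- paddle_c (a joint): Paddle to be left alone (starts already flipped to the other side). Angle in rad: 0 = lying flat and level on the station's -x side with its bar face up, pi/2 = upright, pi = lying flat on its +x side with its ring face up. Stops at 0 and pi. Stiff hinge (0.04 N m friction): it stays where it is left, about 1 N at the free end moves it.
- tip_c (a point): Middle of the free end of paddle c, on the end edge, 80 mm from the axle; 6 mm thick there. The paddle is white, 60 mm wide from 4 to 64 mm from the axle, then a tongue 34 mm wide out to 80 mm.
- jar_c: Loose lidded jar at station c, 40 mm tall, 56 mm across; origin at the centre of its underside, 12 mm above the bench.
- dish: Bystander: Closed clear dish, 60 mm across, 15 mm high, lying between two stations. Loose; origin at its underside.
- driver: Bystander: Screwdriver, 130 mm long, lying beyond the stations. Loose.
- spray: Bystander: White bottle, 60 mm across, 120 mm tall. Loose; origin at its underside.
- beaker: Bystander: Steel cup, 70 mm across, 85 mm tall. Loose; origin at its underside.
- spare_jar: Bystander: Short lidded jar, 56 mm across, 60 mm tall, standing on the bench itself, not at a station. Loose; origin at its underside.
- wipes: Bystander: White box 70 x 90 x 50 mm. Loose; origin at its underside.

How it is judged:
By the outcome, as a careful person would: the job done as asked, in the order asked, and still so for the second after the job is handed in, with the robot touching nothing.
It also fails if it takes over 35 s, if anything falls off the work surface, if the arm or the gripper's body presses on something with over 40 N, if the wrist force passes 120 N, or if a joint passes its speed limit or range.

## Working session

There is one attempt and no reset: what is moved stays moved. The work goes in short steps, each a Python script; the robot and the scene stay as the last script left them, time stands still between calls to the robot, and variables do not carry over. Pictures are saved under pics/ and viewed, about 8 in all and at most 12, crops included, and the job is handed in when it is done.

```bash
mkdir -p pics; ls
python3 - <<'E'
from workcell import bot
import cv2,pickle
for n in("scene","side"):
    c=bot.read_camera(n); cv2.imwrite(f"pics/{n}0.png",c["pixels"]); pickle.dump(c,open(f"{n}0.pkl","wb")); print(n,c["fx"],c["R"].round(3).tolist(),c["t"].round(3))
print(bot.current_clock(),bot.current_tool_rot())
E
```

```text
pics
scene 489.62904758239097 [[0.682, 0.732, 0.016], [0.463, -0.414, -0.784], [-0.567, 0.542, -0.621]] [-0.337 -0.221  1.542]
side 471.418860760181 [[-0.997, -0.079, -0.018], [-0.04, 0.674, -0.738], [0.071, -0.735, -0.675]] [0.55  0.089 1.209]
0.1 [-3.14123536e+00 -5.31357122e-05  2.61151769e-03]
```

View pics/scene0.png

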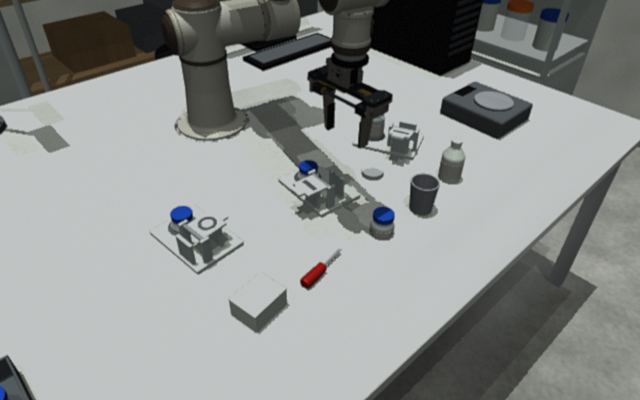

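View pics/side0.png

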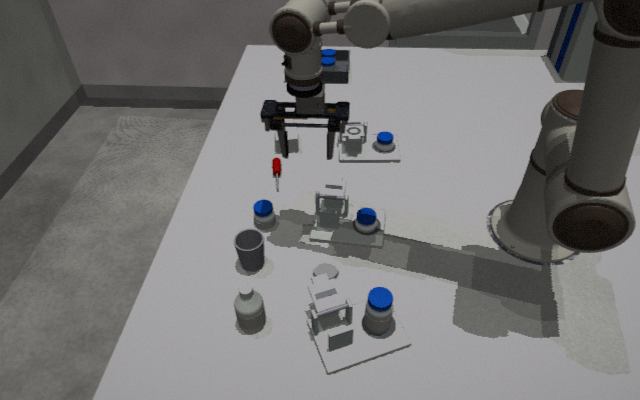

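The tall jar is at side px (378,310) and scene px (377,128), so that is station a, the one nearest the side camera. I'll enlarge it in both views.

Run:
```python
import cv2,pickle,numpy as np
s=pickle.load(open("side0.pkl","rb"))["pixels"][255:375,290:420]; c=pickle.load(open("scene0.pkl","rb"))["pixels"][105:185,345:435]
cv2.imwrite("pics/cs.png",cv2.resize(s,None,fx=5,fy=5,interpolation=cv2.INTER_CUBIC))
cv2.imwrite("pics/cc.png",cv2.resize(c,None,fx=7,fy=7,interpolation=cv2.INTER_CUBIC))
```

```text
(no output)
```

View pics/cs.png

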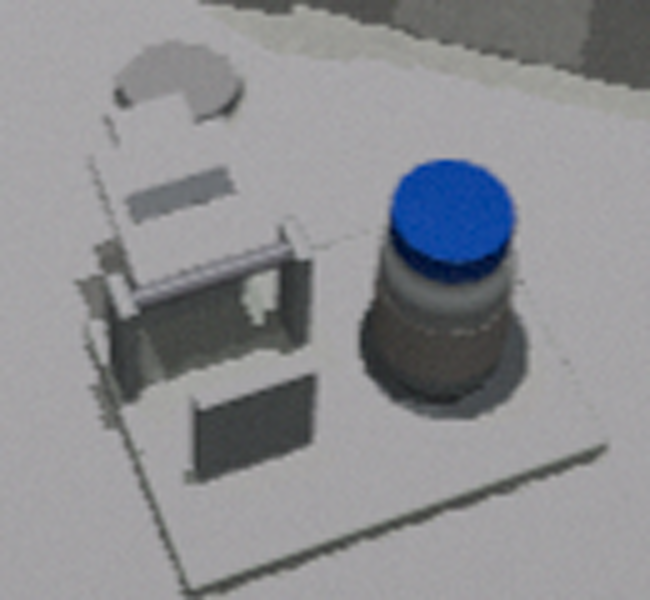

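View pics/cc.png

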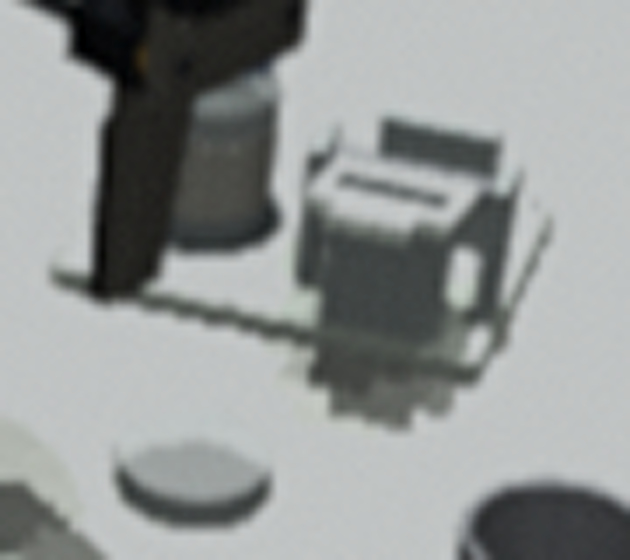

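Side crop: plate corners at crop px (187,588) and (607,443), axle ends at (140,298) and (285,250), tongue tip corners at (105,117) and (185,92). Scene crop: plate corners at (470,370), (55,268) and (548,215). Next I'll fit the pose and the paddle angle to these.

```bash
cat > fit.py <<'E'
import pickle,numpy as np,cv2
from scipy.optimize import least_squares
C={n:pickle.load(open(n+"0.pkl","rb")) for n in("side","scene")}
def proj(n,X):
    c=C[n]; p=np.atleast_2d(X)@c["R"].T+c["t"]; return np.c_[c["fx"]*p[:,0]/p[:,2]+c["cx"],c["fy"]*p[:,1]/p[:,2]+c["cy"]]
def W(p,X):
    X=np.array(X)/1e3; c,s=np.cos(p[2]),np.sin(p[2]); return np.array([p[0]+c*X[0]-s*X[1],p[1]+s*X[0]+c*X[1],X[2]])
def pad(th,r,y,h): # h: above bar face side
    return [-r*np.cos(th)+h*np.sin(th), y, 70+r*np.sin(th)+h*np.cos(th)]
S=lambda u,v:(u/5+290,v/5+255); K=lambda u,v:(u/7+345,v/7+105)
fixed=[("side",(95,-45,12),S(187,588)),("side",(95,140,12),S(607,443)),("side",(30,95,107),S(453,205)),
("side",(54,-25,67),S(197,410)),("side",(54,25,67),S(315,375)),("side",(0,-34,72),S(140,298)),("side",(0,34,72),S(285,250)),
("scene",(-35,-45,12),K(470,370)),("scene",(-35,140,12),K(55,268)),("scene",(95,-45,12),K(548,215))]
tip=[("side",(80,-17,3),S(105,117)),("side",(80,17,3),S(185,92)),("side",(64,-30,3),S(90,158))]
def res(p): return np.concatenate([proj(n,W(p,X))[0]-q for n,X,q in fixed]+[proj(n,W(p,pad(p[3],*X)))[0]-q for n,X,q in tip])
if __name__=="__main__":
    r=least_squares(res,[.6,.25,1.5,.1],loss="soft_l1"); print(r.x.round(4)); print(res(r.x).reshape(-1,2).round(1).tolist()); np.save("pose.npy",r.x)
    print("tip",W(r.x,pad(r.x[3],80,0,0)).round(4))
    # dish centre from side px ~ (325,269) at z=.015
    def ray(n,u,v,z):
        c=C[n];d=c["R"].T@[(u-c["cx"])/c["fx"],(v-c["cy"])/c["fy"],1];o=-c["R"].T@c["t"];return o+d*(z-o[2])/d[2]
    print("dish",ray("scene",345+193/7,105+468/7,.015),ray("side",290+178/5,255+80/5,.015))
    c=C["scene"]["pixels"].copy()
E
python3 fit.py
```

```text
[0.4971 0.3214 1.9894 0.1733]
[[-0.1, -0.0], [0.5, -0.4], [1.2, 1.3], [0.1, -0.2], [0.2, -1.0], [-2.1, -0.3], [0.2, -0.5], [1.6, -1.6], [-0.5, -1.6], [1.3, -1.5], [0.2, -0.2], [-0.8, 0.3], [-0.2, -0.2]]
tip [0.5291 0.2494 0.0838]
dish [0.52805595 0.16119483 0.015     ] [0.51958519 0.17889997 0.015     ]
```

```bash
cat > plan.py <<'E'
import numpy as np
from scipy.spatial.transform import Rotation as Rn
from fit import W,C
P=np.load("pose.npy"); SG=1; H=10.
xs=np.array([np.cos(P[2]),np.sin(P[2]),0]); ys=np.array([-np.sin(P[2]),np.cos(P[2]),0]); Z=np.array([0,0,1.])
def rot(phi):
    z=np.cos(phi)*xs-np.sin(phi)*Z; x=SG*ys; return Rn.from_matrix(np.c_[x,np.cross(z,x),z]).as_rotvec()
def phi_of(th,p0=np.pi/4): return p0 if th<p0 else p0+(np.pi/2-p0)*min(1,(th-p0)/(np.pi-p0))
def tcp(th,s=13.,over=0.,back=0.):
    """th paddle angle; over: extra push mm along motion; back: mm retreat along tool axis"""
    f=phi_of(th); z=np.array([np.cos(f),-np.sin(f)]); n=np.array([np.sin(f),np.cos(f)])
    u=np.array([-np.cos(th),np.sin(th)]); m=np.array([np.sin(th),np.cos(th)])
    q=(80*u-3*m+s*z if th<f else (80-s)*u-3*m)-H*n+over*m-back*z
    return W(P,[q[0],0,70+q[1]]),rot(f)
E
python3 - <<'E'
import plan,numpy as np
from workcell import bot
from fit import C
def ray(n,u,v,z):
    c=C[n];d=c["R"].T@[(u-c["cx"])/c["fx"],(v-c["cy"])/c["fy"],1];o=-c["R"].T@c["t"];return (o+d*(z-o[2])/d[2]).round(3)
print("spray base",ray("side",250,322,0),ray("scene",452,178,0),"beaker top",ray("side",250,238,.085),ray("scene",424,182,.085),"jar b lid",ray("side",366,215,.05),"spare",ray("side",263,208,.06))
for sg in(1,-1):
    plan.SG=sg
    for th,o,b in[(.17,-30,60),(.17,-12,0),(.17,0,0),(.8,0,0),(1.57,0,0),(2.4,0,0),(np.pi,0,0)]:
        p,r=plan.tcp(th,over=o,back=b); q=bot.inverse_kinematics(p,r); print(sg,th,p.round(3),None if q is None else np.round(q,2))
E
```

```text
spray base [0.675 0.317 0.   ] [0.678 0.318 0.   ] beaker top [0.696 0.15  0.085] [0.699 0.147 0.085] jar b lid [0.428 0.022 0.05 ] spare [0.69  0.023 0.06 ]
1 0.17 [0.548 0.207 0.077] [-0.19  0.59  1.54  0.62  1.54  2.34]
1 0.17 [0.529 0.249 0.052] [-0.13  0.59  1.59  0.65  1.46  2.35]
1 0.17 [0.528 0.251 0.064] [-0.13  0.57  1.6   0.65  1.48  2.36]
1 0.8 [0.52  0.27  0.109] [-0.09  0.48  1.62  0.66  1.51  2.43]
1 1.57 [0.502 0.311 0.132] [0.08 0.32 1.66 0.5  1.37 2.64]
1 2.4 [0.482 0.356 0.115] [0.3  0.29 1.66 0.26 1.23 2.93]
1 3.141592653589793 [0.474 0.373 0.073] None
-1 0.17 [0.548 0.207 0.077] [-0.19  0.59  1.54  0.62  1.54 -0.8 ]
-1 0.17 [0.529 0.249 0.052] [-0.13  0.59  1.59  0.65  1.46 -0.79]
-1 0.17 [0.528 0.251 0.064] [-0.13  0.57  1.6   0.65  1.48 -0.78]
-1 0.8 [0.52  0.27  0.109] [-0.09  0.48  1.62  0.66  1.51 -0.71]
-1 1.57 [0.502 0.311 0.132] [ 0.08  0.32  1.66  0.5   1.37 -0.5 ]
-1 2.4 [0.482 0.356 0.115] [ 0.3   0.29  1.66  0.26  1.23 -0.21]
-1 3.141592653589793 [0.474 0.373 0.073] [0.47 0.37 1.63 0.   1.14 0.05]
```

```bash
sed -i 's/SG=1/SG=-1/' plan.py
python3 - <<'E'
import plan,numpy as np,cv2
from workcell import bot
bot.set_gripper(0.0)
p,r=plan.tcp(.17,over=-14,back=45)
bot.goto(p+[.0,0,.09],r); bot.line_to(p)
print(bot.current_clock(),bot.current_ee_pos(),p,bot.current_contact_force())
im=[]
for n,(a,b,c,d) in {"side":(200,360,270,430),"scene":(90,210,340,460)}.items():
    k=bot.read_camera(n)["pixels"]; cv2.imwrite(f"pics/{n}1.png",k); im.append(cv2.resize(k[a:b,c:d],(400,400 if n=="side" else 400),interpolation=cv2.INTER_CUBIC))
cv2.imwrite("pics/pre.png",np.hstack(im)); cv2.imwrite("pics/w1.png",bot.read_camera("wrist")["pixels"])
E
```

```text
3.0667 [0.54302407 0.2195007  0.08318078] [0.54235138 0.21959273 0.082336  ] [ 0.24386905 -0.32970453  1.00536955]
```

View pics/pre.png

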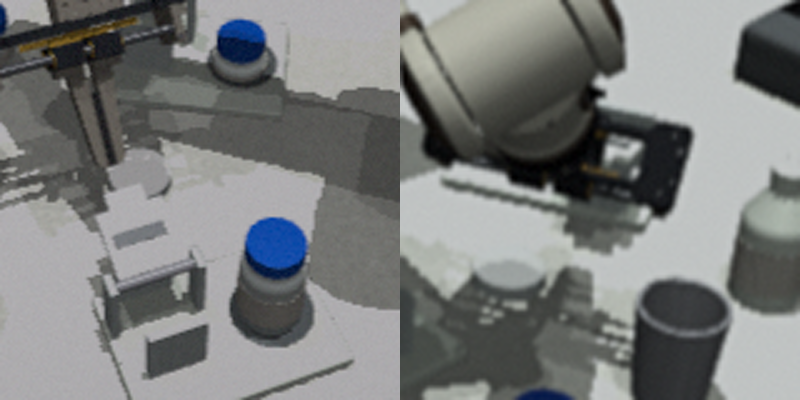

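View pics/w1.png

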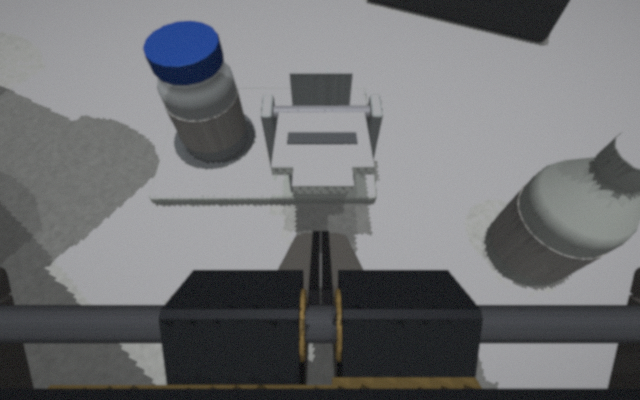

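The wrist view shows the tongue centred (px 290–354, row about 187) on the closed fingertips (px 321,232), and the plate edge is level, so the yaw is right. I'll check height and range against the wrist calibration before going under.

Run:
```python
import numpy as np, fit
from scipy.optimize import least_squares
from workcell import bot
fit.C["wrist"]=bot.read_camera("wrist"); P=np.load("pose.npy")
pts=[((-35,140,12),(152,200)),((-35,-45,12),(376,200)),((0,38,78),(267,96)),((0,-38,78),(377,96)),((30,95,107),(182,46))]
tp=[((80,17,3),(291,186)),((80,-17,3),(354,186)),((64,30,3),(272,169)),((64,-30,3),(376,167))]
def r(p): return np.concatenate([fit.proj("wrist",fit.W(p,X))[0]-q for X,q in pts]+[fit.proj("wrist",fit.W(p,fit.pad(p[3],*X)))[0]-q for X,q in tp])
print(r(P).reshape(-1,2).round(1).tolist())
s=least_squares(r,P,loss="soft_l1"); print(P.round(4),s.x.round(4),r(s.x).reshape(-1,2).round(1).tolist())
f=lambda p:np.r_[fit.res(p)*1.5,r(p)]
s=least_squares(f,P,loss="soft_l1"); print(s.x.round(4)); np.save("pose2.npy",s.x)
```

```text
[[-4.7, -3.9], [-0.1, -3.5], [-0.8, 7.9], [-2.2, 8.1], [-2.5, -6.6], [-0.7, 5.0], [-3.3, 5.1], [-2.1, 2.2], [-4.9, 4.4]]
[0.4971 0.3214 1.9894 0.1733] [0.4991 0.3199 1.995  0.2504] [[-3.8, -0.8], [1.9, -1.5], [0.8, 10.3], [-0.2, 10.1], [-1.6, -4.1], [1.6, 0.2], [0.7, 0.0], [-0.4, -1.2], [-1.0, 0.5]]
[0.4978 0.322  1.9982 0.215 ]
```

Poses agree to about 2 mm. Going under and lifting.

```bash
sed -i 's/pose.npy/pose2.npy/' plan.py
python3 - <<'E'
import plan,numpy as np,cv2
from workcell import bot
p,r=plan.tcp(.2,over=-13); bot.line_to(p,r,max_speed=.1)
print("under",bot.current_clock(),bot.current_contact_force().round(1))
for th in np.radians([12,25,40,55,70,85,98]):
    p,r=plan.tcp(th); bot.line_to(p,r,max_speed=.08)
    print(round(np.degrees(th)),bot.current_clock(),bot.current_contact_force().round(1))
a=bot.read_camera("side")["pixels"][180:360,240:440]
cv2.imwrite("pics/mid.png",np.hstack([cv2.resize(a,(400,360)),cv2.resize(bot.read_camera("wrist")["pixels"],(400,250))[:, :].repeat(1,0) if 0 else cv2.copyMakeBorder(cv2.resize(bot.read_camera("wrist")["pixels"],(400,250)),0,110,0,0,0)]))
E
```

```text
under 3.85 [ 0.7 -0.1  0.5]
12 4.175 [ 0.2 -0.1  0.1]
25 4.55 [-0.2  0.3 -0.1]
40 4.9583 [ 0.2 -0.1  0.1]
55 5.3417 [ 1.4  1.1 -0.3]
70 5.7083 [ 0.1 -0.1  0.6]
85 6.075 [ 0.1 -0.7 -0.3]
98 6.4083 [-0.8 -0.5 -0.5]
```

View pics/mid.png

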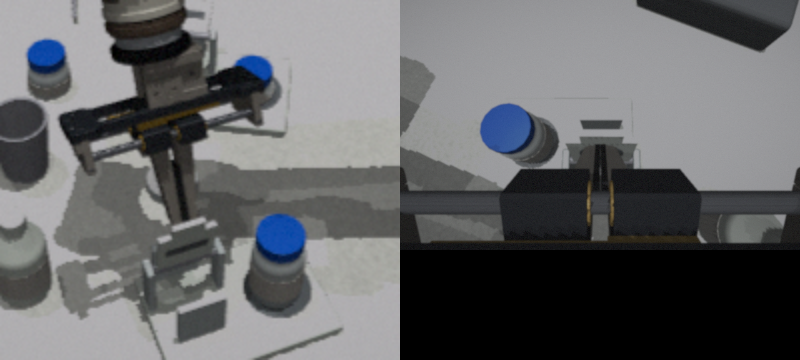

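The paddle is raised with the fingers behind it (side crop about 185,235) and the jar is untouched. I'll continue over and press down in small steps, watching the force.

Run:
```python
import plan,numpy as np,cv2
from workcell import bot
for th in np.radians([112,125,138,150,162,172,180]):
    p,r=plan.tcp(th); bot.line_to(p,r,max_speed=.08)
    f=bot.current_contact_force(); print(round(np.degrees(th)),bot.current_clock(),f.round(1))
    if np.linalg.norm(f)>15: break
for i in range(12):
    if bot.current_contact_force()[2]>8: break
    p=p-[0,0,.001]; bot.line_to(p,max_speed=.02); bot.hold(.1)
    print(p[2].round(4),bot.current_ee_pos().round(4),bot.current_contact_force().round(1))
print(bot.current_clock())
```

```text
112 6.8583 [ 0.1 -0.2 -0.7]
125 7.1917 [-0.2  0.3 -0.5]
138 7.525 [ 0.1 -1.1  0.9]
150 7.8417 [ 0.9  0.1 -0.2]
162 8.1583 [ 0.5 -0.  -0.2]
172 8.45 [-0.6  0.5  0. ]
180 8.7083 [-0.   0.4  0.8]
0.072 [0.4744 0.3739 0.0733] [-1.7 -0.8  5.6]
0.071 [0.4745 0.3739 0.0731] [-4.3 -1.8 10.5]
9.4083
```

Firm contact at TCP z = 73.1 mm, which matches a flat paddle top (73 mm). Now I'll retreat straight up and check.

Run:
```python
import plan,numpy as np,cv2
from workcell import bot
p=np.array(bot.current_ee_pos()); bot.line_to(p+[0,0,.06],max_speed=.1); bot.line_to(p+[.08,-.15,.16],max_speed=.25)
bot.hold(.3); print(bot.current_clock(),bot.current_contact_force().round(2))
a=bot.read_camera("side")["pixels"]; b=bot.read_camera("scene")["pixels"]
cv2.imwrite("pics/end_side.png",a)
cv2.imwrite("pics/end.png",np.hstack([cv2.resize(a[200:375,210:430],(440,350),interpolation=cv2.INTER_CUBIC),cv2.resize(b[100:200,335:435],(350,350),interpolation=cv2.INTER_CUBIC)]))
```

```text
11.425 [ 0.06  0.72 -0.12]
```

View pics/end.png

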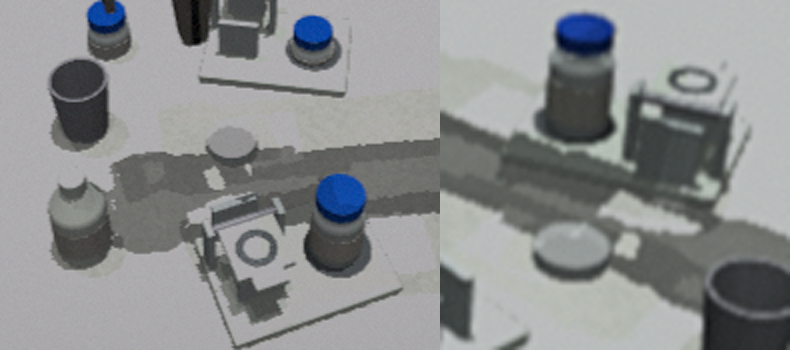

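View pics/end_side.png

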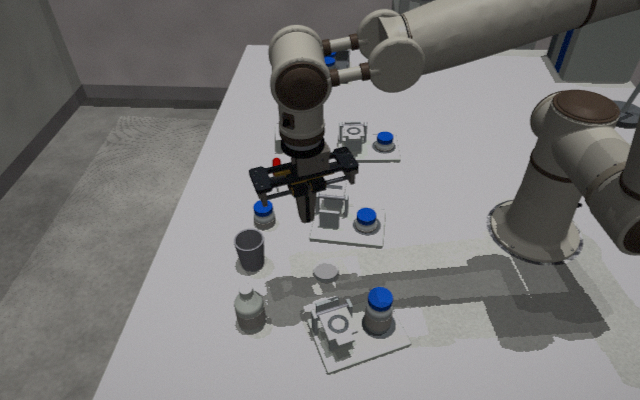

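Paddle a lies flat with its ring up (side px 338,324). The jars, dish, beaker and spray are where they were, and the gripper is clear.

```bash
python3 -c "
from workcell import bot
bot.job_done(); print(bot.current_clock())"
```

```text
the job is handed in; nothing more can be done
the job is handed in; nothing more can be done
```

The paddle at the tall-jar station (station a) is flipped and lies flat with its ring face up. I handed the job in at about 11.4 s on the robot's clock.

- **How it was done:** I went under the tongue with the gripper shut and tilted 45°. From there I swung the paddle over its pivot by pushing only, and pressed it down with about 10 N. The contact height was 73.1 mm, against 73 mm expected for a flat paddle. I then lifted clear.
- **Last checks:** The final side and scene pictures show the ring on top. The jars, the other two paddles, the dish, beaker and spray bottle look unmoved. The arm partly hides the screwdriver, wipes box and station b in those views, but it never worked near them. The highest wrist force I read was about 11 N.
- **What disagreed:** The wrist camera differed from the other two by about 2 mm in position and 0.08 rad in starting paddle angle. I used a combined fit. The two cameras also gave dish positions about 2 cm apart, because the dish was partly hidden; it was never in the path.

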